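Right the tipped spice jar and bring it to the front of the carousel

TASK

A spice jar has tipped over against the wire rail of the spice carousel. First stand it upright on the carousel where it is, between its neighbours, then gently turn the carousel by the square knob on its centre post until that jar stands at the front, in line with the wooden tongue that sticks out of the carousel's base. Finish with the gripper still closed on the square knob, holding the carousel still; keep the other three containers standing on it and leave the things on the worktop alone.

Things in the scene. Friction and masses are not known exactly. Their poses are not given: they have to be found in the camera images.
- carousel_base: Fixed round wooden base of the carousel, 190 mm across and 14 mm high, standing on the worktop; origin at the centre of its underside, on the vertical turning axis. Its -x axis is the carousel's front: there a flat wooden tongue 18 mm wide and 8 mm high sticks out along the worktop to 145 mm from the axis (33 mm beyond the deck's edge).
- turntable (a joint): Angle of the carousel's turning deck on its base (rad), counter-clockwise seen from above is positive, 0 at the start whatever way the deck then faces; turns freely past a full turn either way, with a light drag of about 0.06 N m, and stays where it is left. The containers stand loose on it: jerky or fast turning topples them.
- deck_centre (a point): Point on the turning axis, on the top of the turning deck, 26 mm above the worktop; axes turn with the deck. Deck: light wooden disc 224 mm across, 12 mm thick. Round it a dark wire rail, 6 mm thick, 105 mm from the axis, 42 mm above the deck, on 8 thin wires. A post 12 mm thick stands at the centre.
- handle_grip (a point): Centre of the square knob on top of the centre post, on the turning axis, 174 mm above the worktop: a square wooden block 28 mm wide along its x and y axes, 26 mm high, rigidly part of the turning deck. Gripped across two opposite sides from above and turned, it turns the carousel.
- handle: The same square knob as a body; origin at its centre, axes as for handle_grip.
- jar_place (a point): Place of the spice jar on the deck: a point on the deck's top face, 53 mm from the turning axis, which turns with the deck. The jar stands about here once it is tipped upright about its foot's outer edge.
- spice_jar_centre (a point): Centre, half-way up, of the tipped spice jar: round, 44 mm wide, 109 mm tall, 0.11 kg, full-width screw cap over the top 21 mm. z axis: foot to cap. It leans straight outward from the turning axis by about 32 degrees, foot edge on the deck 75 mm from the axis, side on the rail. Below about 23 degrees it rights itself, so the cap can be pushed toward the axis (or the jar grasped).
- shaker_centre (a point): Centre (half-way up) of the salt shaker standing on the deck: clear, 44 mm in diameter, 90 mm tall, narrower domed top; z axis up.
- tin_centre (a point): Centre of the short tin standing on the deck: 58 mm in diameter, 72 mm tall; z axis up. The shaker, the tin and the dropper bottle stand in any order a quarter, half and three quarters of a turn round from the spice jar, 57 mm from the axis.
- dropper_centre (a point): Centre of the slim dropper bottle standing on the deck: 33 mm in diameter, 102 mm tall; z axis up.
- clip_jar: Bystander on the worktop: clip-top jar, 80x68x114 mm, origin at the centre of its underside. Leave alone.
- candle: Bystander: small tea light, 38 mm across, 18 mm high, origin at the centre of its underside. Leave alone.
- mandarin: Bystander: mandarin, 49 mm across, 48 mm high, origin at its underside. Leave alone.
- keys_1: Bystander: bunch of keys lying flat, 88x119x8 mm, origin at its underside. Leave alone.
Things that resemble listed ones, but are neither listed nor needed, are in the scene too. Leave any pink or purple look-alike of the part that bears spice_jar_centre alone.

How it is judged:
On the way, in this order (a step that is already met when the one before it is completed fails the run):
1. the spice jar stands upright on its place on the carousel (angle between spice_jar_centre's own z axis and vertical below 0.12 rad and horizontal distance between spice_jar_centre and jar_place below 0.035 m and z of spice_jar_centre in the frame of jar_place below 0.065 m), for 0.3 s.
2. the spice jar stands upright at the front of the carousel, in line with the tongue (all of step 1 and y of spice_jar_centre in the frame of carousel_base between -0.012 and 0.012 m and x of spice_jar_centre in the frame of carousel_base below -0.02 m), for 0.2 s.
At the end, for the whole second after the job is handed in: Jar upright within 0.12 rad, within 35 mm of its place on the deck, within 12 mm sideways of the line along the tongue, at the front; fingers press the handle with over 2 N, deck slower than 0.05 rad/s; shaker, tin and dropper bottle upright on the deck within 0.15 rad (all of step 2 and contact force between the fingers and handle above 2 N and velocity of joint turntable between -0.05 and 0.05 rad/s and angle between each of shaker_centre, tin_centre, dropper_centre's own z axis and vertical below 0.15 rad and horizontal distance between each of shaker_centre, tin_centre, dropper_centre and deck_centre below 0.1 m and z of shaker_centre in the frame of deck_centre above 0.035 m and z of tin_centre in the frame of deck_centre above 0.026 m and z of dropper_centre in the frame of deck_centre above 0.041 m); the arm keeps its last pose, push and grip.
It fails at once if the clip-top jar is moved more than 30 mm (distance of clip_jar from where it was at the start of the episode above 0.03 m).
It fails at once if the tea light is moved more than 30 mm (distance of candle from where it was at the start of the episode above 0.03 m).
It fails at once if the mandarin is moved more than 30 mm (distance of mandarin from where it was at the start of the episode above 0.03 m).
It fails at once if the bunch of keys is moved more than 30 mm (distance of keys_1 from where it was at the start of the episode above 0.03 m).
It also fails if it takes over 67 s, if anything falls off the work surface, if the arm or the gripper's body presses on something with over 40 N, if the wrist force passes 120 N, or if a joint passes its speed limit or range.

ROBOT

A 7-joint arm with a two-finger parallel gripper is mounted at the origin on a cart in front of the work surface, level with it; the furniture and walls round the work are solid. World frame = base frame: x ahead of the robot, y to its left, z up, the work surface at z = 0. Lengths are in m, angles in rad, forces in N, time in s.
With the tool pointing down it reaches from about 0.425 to 0.875 m from the base axis. Payload 9.9 kg.
Tool frame: the origin (TCP) lies at the very end of the fingers, on their centre line; the grasp point (between the pads) lies 19 mm behind it; z points along the fingers, y is the line along which they close (so a half turn about z gives the same grasp; the last joint's range is limited). The gripper opens to 85 mm and grips with 20 to 120 N. Pads are 22 mm wide; open, the fingers measure 114 mm over their backs; the gripper's body (76 mm by 85 mm) begins 54 mm behind the grasp point. The pads swing forward as they close: fully open they stand 13 mm farther back than shut.
Start: joints at [-1.318, 0.576, 0.025, 1.437, -0.015, 1.129, -0.057], TCP at [0.223, 0.637, 0.231] pointing down, gripper open.
Joint ranges: [-2.76, 2.76], [-0.34, 2.15], [-1.52, 1.57], [0.19, 2.46], [-1.09, 4.23], [0.17, 1.99], [-2.82, 2.82]. Speed limits (rad/s): [2.22, 2.22, 3.01, 3.01, 3.14, 3.14, 3.14].

INTERFACE

Orientations are given as a rotation vector (axis times angle).
In Python, from plant import manip gives the robot as it stands. The module is installed in compiled form; this text tells all that it offers.
- The arm moves only by the tool send_rows, never from a script. Its argument "steps" is one flat list of numbers, 4 for each row, row after row: the shift along the world's x, y, z scaled (see below), then the turn about the world's z scaled (see below). In form: [dx, dy, dz, yaw, dx, dy, dz, yaw, ...]. A call has 1 to 20 rows; each row is the pose to reach, as a shift and turn from the pose commanded when the call began; what a row does not reach only later rows make up. The controller multiplies each number of a shift by 100 mm and each number of a turn by 90 degrees. A row lasts 1/8 s, in which the tool goes at most 62.5 mm and 10.7 degrees, less where a joint would pass 70% of its speed; a pose out of reach is approached as far as the arm can. A call with a number of a shift or a turn outside -1 to 1 is refused whole. A call with a gripper value outside its range is refused whole. "jaw" is the gripper's target within -1 to 1 (shut at 1, half-way at 0, fully open at -1), set as the call begins (left out, the last holds). The fingers move at their own pace and stop on an object; "squeeze" is the grip in N (left out, the last holds). Time passes only in rows, so rows that repeat a pose let the fingers close. It gives the time, the measured TCP pose, the force, the opening and the grip force at its end, in the units of the state.
- manip.sense(): the state, without advancing time (a new reading comes with each control period).
- manip.grab_frame(name): name is "scene" or "top" or "wrist"; returns a dict with "image" (420x560x3 uint8, blue, green, red), "K" (3x3 intrinsics, pixels), "k1" (the pictures are not rectified: a ray, as slopes to the right and down, at radius r is drawn at 1 + k1 r^2 times it, then the intrinsics apply), "rvec" (rotation vector, rad) and "tvec" (3), from world to camera coordinates, as OpenCV has them; the wrist camera has in their place "hand_eye" (4x4, takes a point from camera to tool coordinates, whose origin is the TCP and whose axes are the flange's). Camera axes: x right, y down, z forward; pixel columns grow to the right and rows downward; lengths in m; the calibration is good to about 2 mm. A picture is of the moment at which its call begins: read the wrist's pose just before it. There is no depth.
- manip.finish_job(): hands the job in; it is judged then, once.
Trained networks look in the newest picture that a camera, given by its name, has taken for a name from the list of things; names that differ only in an ending like _2 or _b are one class to them, and where a whole thing is asked for, a point or a joint stands for the part that bears it (a point fixed in the world has none). Each returns a list of dicts, best first, with "score" (0 to 1); they miss things now and then, are a little off and sometimes report something else, mostly with a low value. They report only what shows in the picture. A call takes as long as a camera call. They do not tell look-alikes from the thing itself.
- manip.find_in(label, camera): "rect" ([left, top, right, bottom] in pixels, round what is visible of it).
- manip.cut_out(label, camera): "pixels" (420x560 bool, what is visible of it) and "rect" ([left, top, right, bottom] in pixels, round what is visible of it).
The state is a dict: "t": time; "q": joint angles; "joint_velocities": joint speeds; "joint_efforts": joint torques, N m; "ee_pos": TCP position; "orientation": TCP orientation; "wrist_force": force on the tool from outside, world axes, zero at the start; "moment": the same for the moment, N m; "opening": finger opening in m; "finger_force": force on a finger pad.
Only numpy, scipy, OpenCV 4.12 (cv2) and the standard library are available. Lean on these libraries where they do the work, as an engineer would, in place of code of your own. Each camera call takes 0.05 s, during which the arm holds its last target. There are 200 camera calls.

## Working session

There is one attempt and no reset: what is moved stays moved. The work goes in short steps, Python scripts to look and compute and a tool call to move; the robot and the scene stay as the last step left them, time stands still between calls to the robot, and variables do not carry over. Pictures are saved under pics/ and viewed, at most 10 in all, crops included, and the job is handed in when it is done.

Besides the shell and the picture viewer there is one more tool, called after "Call:" as name(argument=value, ...) on one line, values as JSON. send_rows: Moves the arm, as the interface text tells. Its arguments: {"type":"object","properties":{"steps":{"type":"array"},"jaw":{"type":"number"},"squeeze":{"type":"number"}},"required":["steps"]}

```bash
mkdir -p pics; cat > h.py <<'E'
import numpy as np, cv2
from plant import manip
def grab(n):
    f=manip.grab_frame(n); return f
def cam(f):
    R=cv2.Rodrigues(np.array(f["rvec"],float))[0]; t=np.array(f["tvec"],float).ravel()
    return R,t
def camw(f,s):
    T=np.eye(4);T[:3,:3]=cv2.Rodrigues(np.array(s["orientation"],float))[0];T[:3,3]=s["ee_pos"]
    M=np.linalg.inv(T@np.array(f["hand_eye"])); return M[:3,:3],M[:3,3]
def ray(f,R,t,u,v):
    K=np.array(f["K"]); d=cv2.undistortPoints(np.array([[[u,v]]],float),K,np.array([f["k1"],0,0,0,0.]))[0,0]
    return -R.T@t, R.T@np.array([d[0],d[1],1])
def at_z(f,R,t,u,v,z):
    o,d=ray(f,R,t,u,v); return o+d*(z-o[2])/d[2]
def proj(f,R,t,P):
    return cv2.projectPoints(np.array(P,float).reshape(-1,3),cv2.Rodrigues(R)[0],t,np.array(f["K"]),np.array([f["k1"],0,0,0,0.]))[0].reshape(-1,2)
E
python3 - <<'E'
from h import *
print(manip.sense())
for n in("scene","top"):
    f=grab(n); cv2.imwrite(f"pics/{n}0.png",f["image"]); R,t=cam(f); print(n,-R.T@t,f["k1"],np.array(f["K"])[0,0])
    for l in ["carousel_base","handle","spice_jar_centre","shaker_centre","tin_centre","dropper_centre","clip_jar","candle","mandarin","keys_1"]:
        print(l,[(round(r["score"],2),np.round(r["rect"]).astype(int).tolist()) for r in manip.find_in(l,n)[:3]])
E
```

```text
{'t': 0.0, 'q': array([-1.31782707,  0.57654437,  0.0248373 ,  1.43791115, -0.0150117 ,
        1.12901665, -0.05650517]), 'joint_velocities': array([-1.48895210e-03, -9.19044298e-05, -1.90470388e-04,  1.03106468e-03,
        9.08014980e-04, -1.49330692e-04,  2.31614092e-04]), 'joint_efforts': array([-8.81121268e-04, -7.65752864e+01,  2.24975690e+00, -2.85975623e+01,
        1.51810324e-02,  1.28375980e-02,  2.09767239e-05]), 'ee_pos': array([0.22288182, 0.63665143, 0.23043316]), 'orientation': array([-5.26418493e-01, -3.09696008e+00,  2.64204044e-03]), 'wrist_force': array([-0.44920087,  0.60554611,  0.28800056]), 'moment': array([ 0.03997254, -0.02843851,  0.04448522]), 'finger_force': 0.0, 'opening': 0.08525966755170362}
scene [-0.01818239 -0.76409836  0.91223615] 0.0668860587857038 536.2849188556606
carousel_base [(0.55, [226, 242, 241, 247])]
handle [(0.43, [271, 171, 287, 185])]
spice_jar_centre [(0.84, [227, 163, 268, 180]), (0.75, [158, 181, 189, 219]), (0.67, [236, 169, 320, 261])]
shaker_centre [(0.78, [256, 204, 270, 238]), (0.58, [224, 240, 239, 245])]
tin_centre [(0.7, [
[... 167 characters left out ...]

candle [(0.85, [301, 329, 318, 352])]
mandarin [(0.68, [374, 279, 395, 304])]
keys_1 [(0.92, [403, 253, 443, 286])]
top [0.34013622 0.07661352 1.29475534] -0.10150418546542059 424.335562956498
carousel_base [(0.38, [257, 247, 260, 260])]
handle [(0.53, [260, 196, 268, 211])]
spice_jar_centre [(0.78, [219, 206, 253, 223]), (0.6, [171, 182, 207, 215])]
shaker_centre [(0.56, [264, 219, 277, 237])]
tin_centre [(0.8, [279, 193, 296, 218])]
dropper_centre [(0.57, [366, 266, 401, 291]), (0.51, [232, 173, 306, 247]), (0.48, [259, 183, 267, 196])]
clip_jar [(0.66, [366, 268, 401, 290])]
candle [(0.51, [370, 246, 384, 259])]
mandarin [(0.74, [358, 175, 376, 193])]
keys_1 [(0.5, [346, 129, 370, 158])]
```

```bash
python3 - <<'E'
import cv2,numpy as np
a=cv2.imread("pics/scene0.png")[130:400,130:460]; b=cv2.imread("pics/top0.png")[110:310,150:420]
cv2.imwrite("pics/s1.png",cv2.resize(a,None,fx=2.2,fy=2.2,interpolation=2)); cv2.imwrite("pics/t1.png",cv2.resize(b,None,fx=2.9,fy=2.9,interpolation=2))
E
```

```text
(no output)
```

View pics/s1.png

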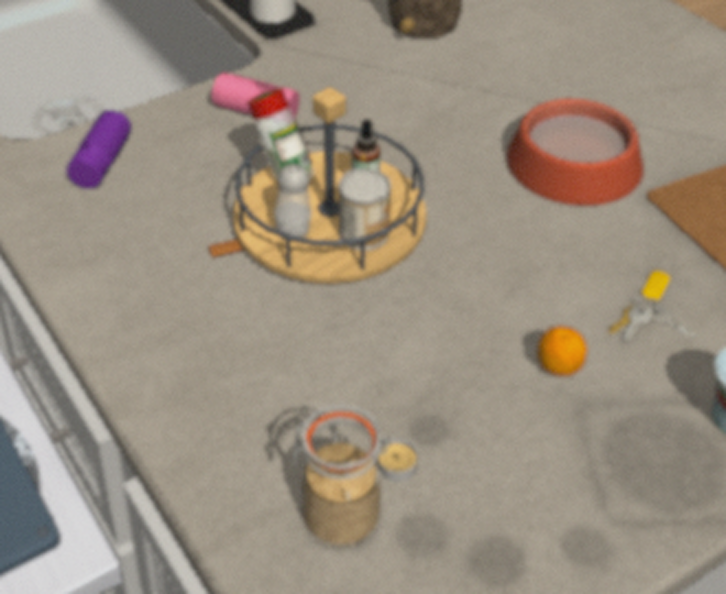

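View pics/t1.png

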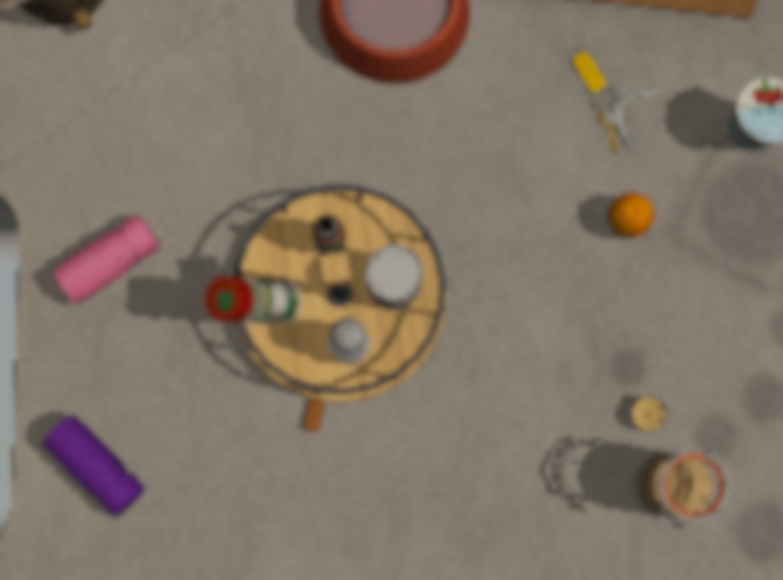

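The pictures show the red-capped jar leaning outward (top camera about px 229,213), knob at 265,203, tongue tip at 258,258. The shaker, tin and dropper are standing, and the pink and purple jars are decoys.

```bash
python3 - <<'E'
from h import *
f=grab("top");R,t=cam(f)
k=lambda x,y,z:print((x,y,z),np.round(at_z(f,R,t,x/2.9+150,y/2.9+110,z),4))
print("knob top");k(336,266,.187)
print("deckring L,R,T,B");[k(x,y,.026) for x,y in((443,290),(340,402))]
print("rail");[k(x,y,.068) for x,y in ((445,285),(238,285),(340,185),(340,392))]
print("post");k(340,293,.03)
print("tongue");k(312,430,.008);k(316,400,.008)
print("cap");k(228,299,.13)
print("tin,shaker,dropper");k(393,274,.098);k(350,338,.116);k(327,228,.128)
r=manip.cut_out("handle","top")[0];v,u=np.nonzero(r["pixels"]);print(u.mean(),v.mean(),r["rect"],np.round(at_z(f,R,t,u.mean(),v.mean(),.18),4))
f=grab("scene");R,t=cam(f)
r=manip.cut_out("handle","scene")[0];v,u=np.nonzero(r["pixels"]);print(u.mean(),v.mean(),r["rect"],np.round(at_z(f,R,t,u.mean(),v.mean(),.177),4))
print("jar cap top centre scene",np.round([at_z(f,R,t,130+269/2.2,130+102/2.2,z) for z in(.12,.13,.14)],4))
print("tongue tip",np.round(at_z(f,R,t,130+211/2.2,130+249/2.2,.006),4))
E
```

```text
knob top
(336, 266, 0.187) [0.5396 0.1106 0.187 ]
deckring L,R,T,B
(443, 290, 0.026) [0.5413 0.0041 0.026 ]
(340, 402, 0.026) [0.4263 0.113  0.026 ]
rail
(445, 285, 0.068) [0.5397 0.0044 0.068 ]
(238, 285, 0.068) [0.5431 0.2136 0.068 ]
(340, 185, 0.068) [0.6453 0.1093 0.068 ]
(340, 392, 0.068) [0.4334 0.1117 0.068 ]
post
(340, 293, 0.03) [0.5392 0.1116 0.03  ]
tongue
(312, 430, 0.008) [0.3988 0.143  0.008 ]
(316, 400, 0.008) [0.43   0.1386 0.008 ]
cap
(228, 299, 0.13) [0.5194 0.2163 0.13  ]
tin,shaker,dropper
(393, 274, 0.098) [0.5467 0.0572 0.098 ]
(350, 338, 0.116) [0.4816 0.1001 0.116 ]
(327, 228, 0.128) [0.5877 0.1208 0.128 ]
264.3135593220339 201.70338983050848 [259.0, 194.5, 267.5, 208.4] [0.541 0.115 0.18 ]
279.06951871657753 177.55614973262033 [271.9, 171.6, 285.7, 186.6] [0.5389 0.1104 0.177 ]
jar cap top centre scene [[0.5273 0.2199 0.12  ]
 [0.5205 0.2075 0.13  ]
 [0.5136 0.1951 0.14  ]]
tongue tip [0.404  0.1473 0.006 ]
```

Call:
send_rows(steps=[0.36, -0.46, 0, -0.08, 0.72, -0.92, 0, -0.167, 0.72, -0.92, 0, -0.167], jaw=0.41, squeeze=20)

```text
t: 1.68
ee_pos: [0.2997, 0.5409, 0.232]
orientation: [0.94, 2.995, -0.001]
wrist_force: [-1.0, 0.7, 1.3]
opening: 0.0324
finger_force: 0.0
```

Call:
send_rows(steps=[0.36, -0.46, 0, -0.08, 0.72, -0.92, 0, -0.167, 0.72, -0.92, 0, -0.167])

```text
t: 2.05
ee_pos: [0.3706, 0.4493, 0.2318]
orientation: [1.322, 2.847, -0.001]
wrist_force: [-0.6, -0.2, 0.4]
opening: 0.0254
finger_force: 0.0
```

Call:
send_rows(steps=[0.36, -0.46, 0, -0.08, 0.72, -0.92, 0, -0.167, 0.72, -0.92, 0, -0.167])

```text
t: 2.42
ee_pos: [0.4419, 0.3578, 0.2317]
orientation: [1.681, 2.651, -0.0]
wrist_force: [-1.2, 1.4, 0.1]
opening: 0.0252
finger_force: 0.0
```

Call:
send_rows(steps=[0.36, -0.46, 0, -0.08, 0.71, -0.92, 0, -0.167, 0.71, -0.92, 0, -0.167, 0.71, -0.92, 0, -0.167])

```text
t: 2.92
ee_pos: [0.5093, 0.271, 0.2311]
orientation: [-2.002, -2.419, -0.0]
wrist_force: [-0.2, 1.1, -0.4]
opening: 0.0253
finger_force: 0.0
```

```bash
python3 - <<'E'
from h import *
s=manip.sense();f=grab("wrist");R,t=camw(f,s)
im=f["image"].copy()
a=np.radians(100.5);c=np.array([.539,.111]);u=np.array([np.cos(a),np.sin(a)])
P=[[*(c+u*r),z] for r,z in((.114,.130),(.1327,.118),(.0954,.1418),(.105,.068))]+[[*c,.187],[*s["ee_pos"]]]
p=proj(f,R,t,P);print(p.round(),-R.T@t)
for x,y in p:
    if abs(x)<2000 and abs(y)<2000: cv2.circle(im,(int(x),int(y)),3,(255,0,255),-1)
cv2.imwrite("pics/w1.png",im)
E
```

```text
[[280. 263.]
 [280. 237.]
 [280. 290.]
 [280. 243.]
 [279. 423.]
 [280. 269.]] [0.49565264 0.34688623 0.3742031 ]
```

View pics/w1.png

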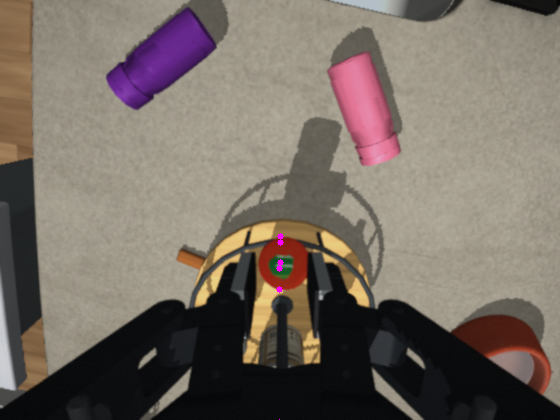

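Call:
send_rows(steps=[0.02, 0, -0.3, 0, 0.02, 0, -0.6, 0, 0.02, 0, -0.9, 0, 0.02, 0, -0.9, 0])

```text
t: 3.48
ee_pos: [0.5098, 0.2705, 0.1395]
orientation: [-2.001, -2.419, 0.006]
wrist_force: [-0.5, -0.1, 0.2]
opening: 0.0253
finger_force: 0.0
```

Call:
send_rows(steps=[0, 0, -0.2, 0, 0, 0, -0.4, 0, 0.02, -0.08, -0.4, 0, 0.03, -0.15, -0.4, 0, 0.03, -0.18, -0.4, 0, 0.035, -0.2, -0.4, 0, 0.035, -0.22, -0.4, 0, 0.04, -0.24, -0.4, 0])

```text
t: 4.47
ee_pos: [0.516, 0.2452, 0.1014]
orientation: [-2.007, -2.417, -0.0]
wrist_force: [-0.1, 0.5, 0.2]
opening: 0.0251
finger_force: 0.1
```

Call:
send_rows(steps=[0.005, -0.03, 0, 0, 0.01, -0.06, 0, 0, 0.015, -0.085, 0, 0, 0.02, -0.11, 0, 0, 0.02, -0.125, 0, 0, 0.025, -0.14, 0, 0, 0.03, -0.15, 0, 0, 0.03, -0.16, 0, 0])

```text
t: 5.48
ee_pos: [0.5191, 0.2291, 0.1013]
orientation: [-2.007, -2.417, -0.0]
wrist_force: [-0.8, -0.3, -0.3]
opening: 0.0252
finger_force: 0.0
```

```bash
python3 - <<'E'
from h import *
s=manip.sense();f=grab("wrist");g=grab("scene")
cv2.imwrite("pics/w2.png",np.hstack([cv2.resize(f["image"],(400,300)),cv2.resize(g["image"][140:290,180:380],(400,300),interpolation=2)]))
E
```

```text
(no output)
```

View pics/w2.png

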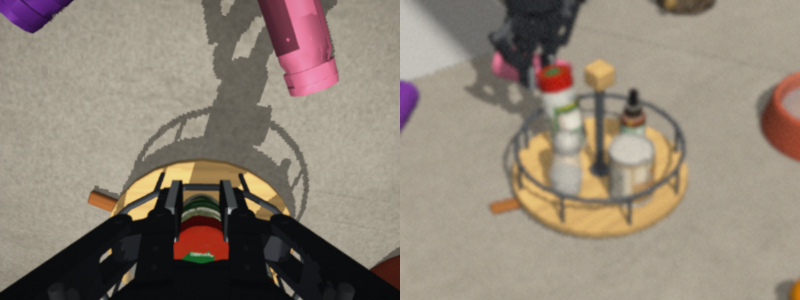

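```bash
python3 - <<'E'
from h import *
f=grab("scene");R,t=cam(f)
a=np.radians(100);c=np.array([.539,.111]);u=np.array([np.cos(a),np.sin(a)])
for th in (0,10,20,25,32):
    T=np.radians(th);r=.075-.022*np.cos(T)+.109*np.sin(T);z=.026+.022*np.sin(T)+.109*np.cos(T)
    print(th,proj(f,R,t,[[*(c+u*r),z]]).round(1))
r=manip.find_in("spice_jar_centre","scene");print([(x["score"],np.round(x["rect"])) for x in r])
m=cv2.inRange(cv2.cvtColor(f["image"],cv2.COLOR_BGR2HSV),(0,170,60),(6,255,255))|cv2.inRange(cv2.cvtColor(f["image"],cv2.COLOR_BGR2HSV),(174,170,60),(180,255,255))
m[:,:230]=0;m[:,290:]=0;m[210:]=0;v,x=np.nonzero(m);print(x.min(),x.max(),v.min(),v.max(),x.mean(),v.mean())
E
```

```text
0 [[264.5 182.2]]
10 [[259.4 178.2]]
20 [[254.4 175.3]]
25 [[251.9 174.3]]
32 [[248.7 173.5]]
[(0.9, array([158., 184., 188., 215.])), (0.71, array([248., 170., 273., 211.])), (0.64, array([255., 205., 273., 236.])), (0.42, array([226., 168., 253., 180.]))]
250 265 173 185 257.832 180.048
```

```bash
python3 - <<'E'
from h import *
g=grab("top");f=grab("scene")
a=np.radians(100);c=np.array([.539,.111]);u=np.array([np.cos(a),np.sin(a)])
big=[]
for F,(y0,y1,x0,x1) in((g,(170,260,200,320)),(f,(150,240,210,330))):
    R,t=cam(F);im=cv2.resize(F["image"][y0:y1,x0:x1],None,fx=5,fy=5,interpolation=2) if 0 else cv2.resize(F["image"][y0:y1,x0:x1],(400,300))
    th=np.linspace(0,6.283,40)
    for r,col in((.053,(255,0,255)),(.080,(255,255,0))):
        for z in (.135,.026):
            P=[[*(c+u*r+.022*np.array([np.cos(q),np.sin(q)])),z] for q in th]
            p=(proj(F,R,t,P)-[x0,y0])*[400/(x1-x0),300/(y1-y0)]
            cv2.polylines(im,[p.astype(np.int32)],True,col,1)
    big.append(im)
cv2.imwrite("pics/c3.png",np.hstack(big))
E
```

```text
(no output)
```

View pics/c3.png

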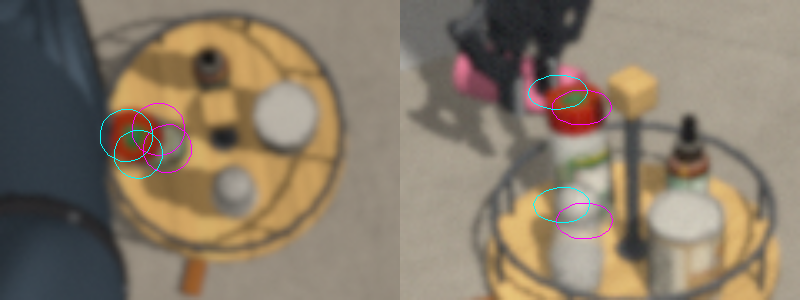

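Call:
send_rows(steps=[0, 0, 0, 0, 0, 0, 0, 0, 0, 0, 0, 0, 0, 0, 0, 0, 0, 0, 0, 0, 0, 0, 0, 0, 0, 0, 0, 0])

```text
t: 6.65
ee_pos: [0.5191, 0.2291, 0.1013]
orientation: [-2.007, -2.417, -0.0]
wrist_force: [-0.2, -0.6, 0.5]
opening: 0.0253
finger_force: 0.0
```

```bash
cat > c.py <<'E'
from h import *
g=grab("top");f=grab("scene")
a=np.radians(100);c=np.array([.539,.111]);u=np.array([np.cos(a),np.sin(a)])
for F,lim in((g,(219,300,180,240)),(f,(240,290,150,210))):
    R,t=cam(F);h=cv2.cvtColor(F["image"],cv2.COLOR_BGR2HSV)
    m=cv2.inRange(h,(0,150,50),(6,255,255))|cv2.inRange(h,(174,150,50),(180,255,255))
    k=np.zeros_like(m);k[lim[2]:lim[3],lim[0]:lim[1]]=1;v,x=np.nonzero(m*k);print(x.min(),x.max(),v.min(),v.max(),x.mean(),v.mean())
    for th in (0,5,10,15,20): # cap outline predicted
        T=np.radians(th);ax=np.array([*(u*np.sin(T)),np.cos(T)]);e1=np.array([*(u*np.cos(T)),-np.sin(T)]);e2=np.cross(ax,e1)
        o=np.array([*(c+u*.075),.026])-.022*e1
        P=[o+ax*l+.022*(np.cos(q)*e1+np.sin(q)*e2) for l in(.088,.109) for q in np.linspace(0,6.28,30)]
        p=proj(F,R,t,P);print(th,p.min(0).round(),p.max(0).round())
E
python3 c.py
```

```text
243 255 202 216 247.47368421052633 211.03508771929825
0 [240. 201.] [256. 218.]
5 [236. 202.] [253. 218.]
10 [233. 202.] [250. 219.]
15 [230. 203.] [247. 219.]
20 [227. 203.] [244. 220.]
256 272 177 192 264.1021897810219 185.55474452554745
0 [256. 177.] [273. 194.]
5 [253. 175.] [271. 192.]
10 [251. 174.] [269. 190.]
15 [248. 173.] [267. 188.]
20 [246. 172.] [265. 187.]
```

The jar now stands upright, matching the 0° prediction in both cameras. Next, up and over to the knob.

Call:
send_rows(steps=[0, 0, 0.3, 0, 0, 0, 0.6, 0, 0, 0, 1, 0], jaw=-0.3)

```text
t: 7.12
ee_pos: [0.5185, 0.2289, 0.2017]
orientation: [-2.007, -2.416, 0.002]
wrist_force: [0.5, 1.7, -0.8]
opening: 0.0556
finger_force: 0.0
```

Call:
send_rows(steps=[0, 0, 0.4, 0, 0.08, -0.4, 0.6, 0, 0.12, -0.6, 0.6, 0, 0.12, -0.6, 0.6, 0])

```text
t: 7.62
ee_pos: [0.5309, 0.1674, 0.2606]
orientation: [-2.011, -2.413, 0.001]
wrist_force: [-0.0, -0.4, -0.6]
opening: 0.0557
finger_force: 0.0
```

```bash
python3 - <<'E'
from h import *
s=manip.sense();f=grab("wrist");R,t=camw(f,s);im=f["image"].copy()
print(s["ee_pos"],s["opening"])
c=np.array([.539,.111])
for az,col in((10,(255,0,255)),(0,(255,255,0))):
    q=np.radians(az+np.array([45,135,225,315]));P=[[*(c+.0198*np.array([np.cos(x),np.sin(x)])),.187] for x in q]
    p=proj(f,R,t,P);print(p.round());cv2.polylines(im,[p.astype(np.int32)],True,col,1)
r=manip.find_in("handle","wrist");print([(x["score"],np.round(x["rect"])) for x in r])
cv2.imwrite("pics/w4.png",im)
E
```

```text
[0.53092821 0.16742235 0.26059562] 0.0556667908217842
[[296. 273.]
 [259. 272.]
 [259. 304.]
 [295. 304.]]
[[299. 276.]
 [262. 270.]
 [257. 301.]
 [292. 307.]]
[(0.8, array([264., 256., 298., 300.]))]
```

View pics/w4.png

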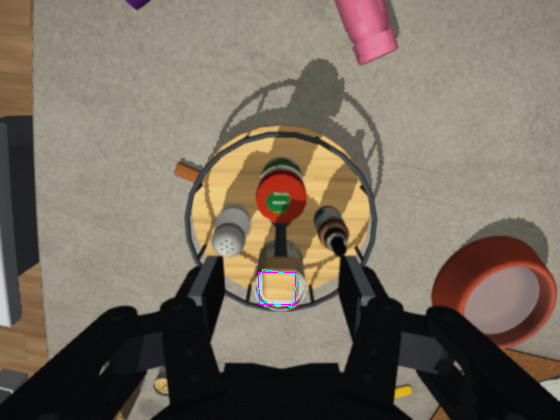

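```bash
python3 - <<'E'
from h import *
s=manip.sense();f=grab("wrist");R,t=camw(f,s);im=f["image"]
cv2.imwrite("pics/k5.png",np.hstack([cv2.resize(im[245:325,240:320],(400,400),interpolation=2),cv2.resize(im[150:200,165:215],(400,400),interpolation=2)]))
E
```

```text
(no output)
```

View pics/k5.png

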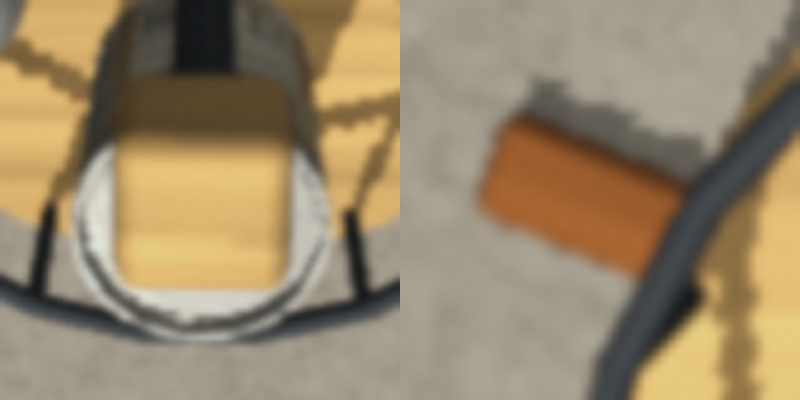

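```bash
python3 - <<'E'
from h import *
s=manip.sense();f=grab("wrist");R,t=camw(f,s)
Z=lambda u,v,z:at_z(f,R,t,u,v,z)[:2]
k=[Z(u,v,.187) for u,v in((263.4,272),(298.4,272),(297.6,303),(263.4,303))]
c=np.mean(k,0);print("knob",c,[np.degrees(np.arctan2(*(k[1]-k[0])[::-1])),np.degrees(np.arctan2(*(k[2]-k[3])[::-1]))],np.linalg.norm(k[1]-k[0]))
T=[Z(u,v,.008) for u,v in((178.75,164.75),(175,175.6),(201.25,173.75),(195,184.4))]
tip=(T[0]+T[1])/2;b=(T[2]+T[3])/2
A=lambda d:np.degrees(np.arctan2(d[1],d[0]))
print("tip",tip,"az",A(tip-c),np.linalg.norm(tip-c),"edges",A(T[0]-T[2]),A(T[1]-T[3]),np.linalg.norm(T[0]-T[1]))
h=cv2.cvtColor(f["image"],cv2.COLOR_BGR2HSV);m=cv2.inRange(h,(0,150,50),(6,255,255))|cv2.inRange(h,(174,150,50),(180,255,255));m[:170]=0;m[235:]=0;m[:,:250]=0;m[:,310:]=0
v,u=np.nonzero(m);j=Z((u.min()+u.max())/2,v.max()-(u.max()-u.min())/2,.135);print("jar",u.min(),u.max(),v.min(),v.max(),j,A(j-c),np.linalg.norm(j-c))
E
```

```text
knob [0.54089707 0.11547806] [np.float64(10.687859795768752), np.float64(10.702832545340023)] 0.026424149816497582
tip [0.40194087 0.14758671] az 166.98900349962474 0.14261763608896486 edges 167.93237539469195 165.67952968444285 0.015029137509376594
jar 257 305 174 227 [0.53135508 0.16703887] 100.48469588822374 0.052436312640650795
```

Call:
send_rows(steps=[0.05, -0.3, 0, 0, 0.09, -0.545, 0, 0, 0.09, -0.545, 0, 0, 0.09, -0.545, -0.3, 0, 0.09, -0.545, -0.5, 0, 0.09, -0.545, -0.5, 0])

```text
t: 8.57
ee_pos: [0.5389, 0.1161, 0.2097]
orientation: [-2.003, -2.417, 0.004]
wrist_force: [0.1, 0.5, 0.5]
opening: 0.0556
finger_force: 0.0
```

Call:
send_rows(steps=[0, 0, -0.2, 0, 0, 0, -0.4, 0, 0, 0, -0.54, 0, 0, 0, -0.54, 0, 0, 0, -0.54, 0])

```text
t: 9.2
ee_pos: [0.5406, 0.1148, 0.158]
orientation: [2.007, 2.417, 0.001]
wrist_force: [0.0, 0.7, -0.1]
opening: 0.0551
finger_force: 0.0
```

```bash
python3 - <<'E'
from h import *
s=manip.sense();f=grab("wrist");g=grab("top");print(s["ee_pos"],s["wrist_force"])
cv2.imwrite("pics/w6.png",np.hstack([cv2.resize(f["image"],(400,300)),cv2.resize(g["image"][165:255,205:325],(400,300),interpolation=2)]))
E
```

```text
[0.5405547  0.11477849 0.15801609] [ 0.01585567  0.68752333 -0.12863766]
```

View pics/w6.png

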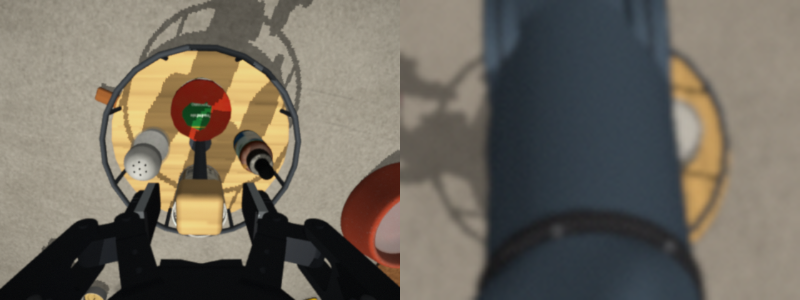

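Call:
send_rows(steps=[0, -0.02, -0.01, 0, 0, -0.02, -0.02, 0, 0, -0.02, -0.02, 0, 0, -0.02, -0.02, 0, 0, -0.02, -0.02, 0, 0, -0.02, -0.02, 0, 0, -0.02, -0.02, 0, 0, -0.02, -0.02, 0], jaw=1, squeeze=35)

```text
t: 10.3
ee_pos: [0.5401, 0.1122, 0.1562]
orientation: [2.008, 2.416, 0.001]
wrist_force: [-2.1, -0.7, 9.3]
opening: 0.0277
finger_force: 33.7
```

Call:
send_rows(steps=[0, 0, 0, 0.003, 0, 0, 0, 0.009, 0, 0, 0, 0.018, 0, 0, 0, 0.03, 0, 0, 0, 0.045, 0, 0, 0, 0.06, 0, 0, 0, 0.075, 0, 0, 0, 0.09, 0, 0, 0, 0.105, 0, 0, 0, 0.12, 0, 0, 0, 0.135, 0, 0, 0, 0.15, 0, 0, 0, 0.165, 0, 0, 0, 0.18, 0, 0, 0, 0.195, 0, 0, 0, 0.21, 0, 0, 0, 0.222, 0, 0, 0, 0.231, 0, 0, 0, 0.237, 0, 0, 0, 0.24])

```text
t: 12.8
ee_pos: [0.5406, 0.1124, 0.1562]
orientation: [1.519, 2.749, 0.002]
wrist_force: [-0.0, -0.5, 7.8]
opening: 0.0277
finger_force: 33.9
```

```bash
cat > d.py <<'E'
from h import *
import sys
s=manip.sense();f=grab("wrist");g=grab("scene");R,t=camw(f,s)
print(s["ee_pos"],s["orientation"],s["wrist_force"],s["moment"],s["finger_force"])
h=cv2.cvtColor(f["image"],cv2.COLOR_BGR2HSV);m=cv2.inRange(h,(0,150,50),(6,255,255))|cv2.inRange(h,(174,150,50),(180,255,255));m[230:]=0;m[:,:190]=0;m[:,370:]=0
v,u=np.nonzero(m);j=at_z(f,R,t,(u.min()+u.max())/2,v.max()-(u.max()-u.min())/2,.135)[:2]-s["ee_pos"][:2];print("jar",u.min(),u.max(),v.min(),v.max(),j,np.degrees(np.arctan2(j[1],j[0])))
cv2.imwrite("pics/"+sys.argv[1],np.hstack([cv2.resize(f["image"],(400,300)),cv2.resize(g["image"][140:290,180:380],(400,300),interpolation=2)]))
E
python3 d.py d7.png
```

```text
[0.54060102 0.11236092 0.1561529 ] [1.51861203e+00 2.74895310e+00 1.53468292e-03] [-0.03976498 -0.47307317  7.80429143] [-0.18693343  0.37590509 -0.07261028] 33.86190712451935
jar 240 324 106 194 [-0.0279381  0.0469688] 120.74513592212381
```

View pics/d7.png

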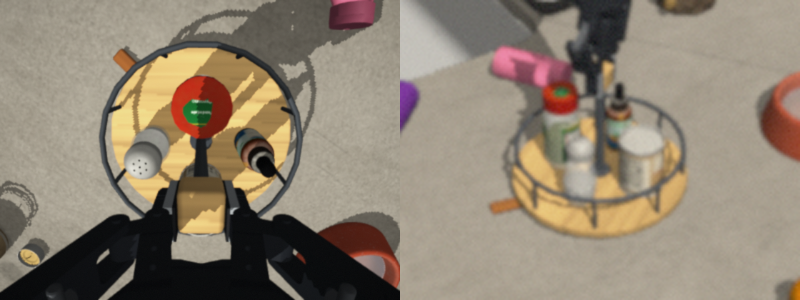

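The deck follows the gripper (turned 21.5°) and all containers are standing. About 45.5° remains.

Call:
send_rows(steps=[0, 0, 0, 0.003, 0, 0, 0, 0.009, 0, 0, 0, 0.018, 0, 0, 0, 0.03, 0, 0, 0, 0.045, 0, 0, 0, 0.06, 0, 0, 0, 0.076, 0, 0, 0, 0.092, 0, 0, 0, 0.108, 0, 0, 0, 0.124, 0, 0, 0, 0.14, 0, 0, 0, 0.156, 0, 0, 0, 0.172, 0, 0, 0, 0.188, 0, 0, 0, 0.204, 0, 0, 0, 0.22, 0, 0, 0, 0.234, 0, 0, 0, 0.244, 0, 0, 0, 0.25, 0, 0, 0, 0.253])

```text
t: 15.4
ee_pos: [0.541, 0.1127, 0.1562]
orientation: [0.945, 2.994, 0.002]
wrist_force: [-0.9, 0.9, 6.2]
opening: 0.0278
finger_force: 33.9
```

Call:
send_rows(steps=[0, 0, 0, 0.003, 0, 0, 0, 0.009, 0, 0, 0, 0.018, 0, 0, 0, 0.03, 0, 0, 0, 0.045, 0, 0, 0, 0.06, 0, 0, 0, 0.076, 0, 0, 0, 0.092, 0, 0, 0, 0.108, 0, 0, 0, 0.124, 0, 0, 0, 0.14, 0, 0, 0, 0.156, 0, 0, 0, 0.172, 0, 0, 0, 0.188, 0, 0, 0, 0.204, 0, 0, 0, 0.22, 0, 0, 0, 0.234, 0, 0, 0, 0.244, 0, 0, 0, 0.25, 0, 0, 0, 0.253])

```text
t: 17.9
ee_pos: [0.5412, 0.1132, 0.1562]
orientation: [0.335, 3.121, 0.002]
wrist_force: [1.4, 2.8, 5.2]
opening: 0.0273
finger_force: 34.0
```

Call:
send_rows(steps=[0, 0, 0, 0, 0, 0, 0, 0, 0, 0, 0, 0, 0, 0, 0, 0])

```text
t: 18.4
ee_pos: [0.5412, 0.1132, 0.1562]
orientation: [0.335, 3.121, 0.002]
wrist_force: [1.1, 1.5, 5.0]
opening: 0.0274
finger_force: 33.9
```

```bash
python3 d.py d8.png
```

```text
[0.54120438 0.1131882  0.15618113] [3.35484518e-01 3.12107225e+00 2.21601984e-03] [1.13757835 1.46202903 5.04708536] [ 0.24102996 -0.26577017  0.02747066] 33.92643749713898
jar 240 325 107 194 [-0.05259845  0.01297511] 166.14279967760922
```

View pics/d8.png

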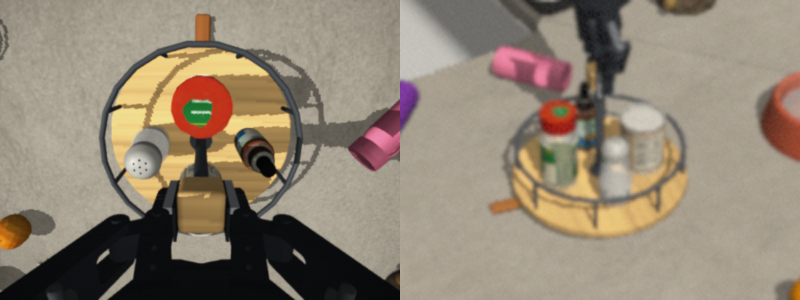

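The jar is upright and in line with the tongue, at 166° against 167°. All containers are standing and the knob is held at 34 N.

```bash
python3 -c "
from plant import manip
print(manip.finish_job())"
```

```text
the job is handed in; nothing more can be done
None
```

The job is handed in. The spice jar stands upright within about 1° of the tongue line, the other three containers are standing, and the gripper holds the knob with 34 N; no verdict came back from the hand-in.

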